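# Wedge up a clock movement in the fence corner

### The arm

A 6-joint arm with a two-finger parallel gripper is mounted at the origin on the work surface. World frame = base frame: x ahead of the robot, y to its left, z up, the work surface at z = 0. Lengths are in mm, angles in rad, forces in N, time in s.
With the tool pointing down it reaches from about 400 to 825 mm from the base axis. Payload 7 kg.
Tool frame: the origin (TCP) lies at the very end of the fingers, on their centre line; the grasp point (between the pads) lies 19 mm behind it; z points along the fingers, y is the line along which they close (so a half turn about z gives the same grasp; the last joint's range is limited). The gripper opens to 88 mm and grips with 3 to 60 N. Pads are 19 mm wide; open, the fingers measure 130 mm over their backs; the gripper's body (78 mm by 193 mm) begins 47 mm behind the grasp point.
Start: joints at [-0.812, 0.359, 0.012, 0, -1.224, -0.288], TCP at [306.151, -601.554, 226.561] pointing down, gripper open.
Joint ranges: [-3.07, 3.07], [-1.43, 2.12], [-1.02, 1.25], [-3.03, 1.67], [-3.05, -0], [-3.03, 3.03]. Speed limits (rad/s): [2.39, 2.39, 3.01, 3.14, 3.14, 3.14].

### API

Orientations are given as a unit quaternion [x, y, z, w].
In Python, from cell import bot gives the robot as it stands.
- The arm moves only by the shell command python3 -m crank 'ROWS' [OPENING] [FORCE]. ROWS is JSON, a list of rows, each an object of numbers: "tx", "ty", "tz": the shift along the world's x, y, z normalised to -1 to 1, where 1 is 400 mm; "ax", "ay", "az": the turn, a rotation vector about the world's x, y, z normalised to -1 to 1, where 1 is 45 degrees. A call has 1 to 12 rows; each row shifts and turns the commanded pose from where the row before left it; what a row does not reach is not made up. A row lasts 1/10 s, in which the tool goes at most 50 mm and 8.59 degrees, less where a joint would pass 70% of its speed; a pose out of reach is approached as far as the arm can. A call with a number of a shift or a turn outside -1 to 1 is refused whole. A call with a gripper value outside its range is refused whole. OPENING is the opening, from 0 (shut) to 1 (fully open), set as the call begins (- or left out, the last holds). The fingers move at their own pace and stop on an object; FORCE is the grip in N (left out, the last holds). Time passes only in rows, so rows that do not move let the fingers close. It gives the time, the measured TCP pose, the force, the opening and the grip force at its end, in the units of the state.
- bot.read_state(): the state, without advancing time (a new reading comes with each control period).
- bot.camera(name): name is "side" or "top" or "wrist"; returns a dict with "frame" (384x512x3 uint8, red, green, blue), "K" (3x3 intrinsics, pixels), "cam_to_world" (4x4, takes a point from camera to world coordinates). Camera axes: x right, y up, looking along -z (the intrinsics and any distortion apply to the point x, -y, -z); pixel columns grow to the right and rows downward; lengths in mm; the calibration is good to about 2 mm. A picture is of the moment at which its call begins. There is no depth.
- bot.hand_in(): hands the job in; it is judged then, once.
The state is a dict: "time": time; "q": joint angles; "qvel": joint speeds; "joint_torque": joint torques, N m; "tcp_pos": TCP position; "orientation": TCP orientation; "contact_force": force on the tool from outside, world axes, zero at the start; "wrist_torque": the same for the moment, N m; "width": finger opening in mm; "gripper_force": force on a finger pad.
Only numpy, scipy, OpenCV 4.12 (cv2) and the standard library are available. Lean on these libraries where they do the work, as an engineer would, in place of code of your own. Each camera call takes 0.05 s, during which the arm holds its last target. There are 200 camera calls.

### The job

Push the clock movement square and flush into the fence corner of the steel levelling plate (against both the far and the left fence), then push the orange wedge, nose first, under the middle of its robot-side edge until both front feet just lift off the plate, by about 3 mm. Finish while still holding the wedge there with the gripper, touching the clock with nothing but the wedge, the clock still flush in the corner, so that I can reach the regulating screw underneath. Do it gently, never tipping the clock up steeply, and leave the loupe, the tray and the screwdriver where they are.

Things in the scene. Friction and masses are not known exactly. Their poses are not given: they have to be found in the camera images.
- plate: Fixed steel plate on the bench; top 10 mm above the bench. Origin on the bench; x to the far fence, y to the left fence. Spans x -150..110, y -100..110 mm. Two dark fences, 20 mm thick, stand 14 mm above its top: the far one's inner face at x = +90 mm (y -100..110), the left one's at y = +90 mm (x -130..90). Near and right sides open. Place and yaw vary.
- clock_center (a point): Centre of the clock's blue carrier, 110 x 110 x 12 mm, half-way up it (12 mm above the plate's top); axes as the plate's when square. Loose, 0.35 to 0.65 kg. Four rubber feet, 12 mm across, at +-44 mm in x and y, hold its underside 6 mm above the plate. On it a brass drum, 84 mm across, white dial up, to 44 mm above the plate. Flush: at x = y = +35 mm in the plate's frame.
- front_foot_left (a point): Centre of the underside of the clock's robot-side left foot (44 mm left of the middle, 11 mm in from the near edge). Level with the plate's top (10 mm above the bench) when the clock stands flat.
- front_foot_right (a point): Centre of the underside of the clock's robot-side right foot (44 mm right of the middle, 11 mm in from the near edge).
- far_face (a point): Middle of the carrier's far side face (+x), half-way up its thickness; lies on the far fence's inner face when flush.
- left_face (a point): Middle of the carrier's left side face (+y), half-way up its thickness; lies on the left fence's inner face when flush.
- wedge_grip (a point): Grip point of the loose orange wedge (100 g, 95 mm long, 30 wide), lying flat on the bench left or right of the plate. On the axis of its upright tail post (20 x 20 mm, 50 tall, black band near the top), 34 mm above the wedge's flat underside. The wedge's x axis points from post to nose, z up; the nose edge is 85 mm ahead of this point.
- wedge_nose (a point): Middle of the wedge's nose edge, at the underside. The ramp is 2 mm high at the nose and rises evenly to 14 mm over 75 mm towards the post (0.16 mm per mm): it touches the clock's near edge, 6 mm up, when the nose is 25 mm in, and has lifted it about 3 mm when the nose is about 45 mm in. Pushing it in takes 5 to 12 N; it stays where it is pushed.
- loupe: Bystander: black eyeglass loupe standing up, 42 mm in diameter, 42 mm tall, origin at its underside; beside the plate on the side where the wedge is not.
- tray: Bystander: red open parts tray, 70 x 90 x 18 mm, right of the plate's far part, origin at its underside.
- driver: Bystander: small screwdriver with yellow handle, 110 mm long, lying left of the far part of the plate, handle towards the robot; origin under its middle.

How it is judged:
By the outcome, as a careful person would: the job done as asked, in the order asked, and still so for the second after the job is handed in, while the arm keeps its last pose, push and grip.
It also fails if it takes over 72 s, if anything falls off the work surface, if the arm or the gripper's body presses on something with over 40 N, if the wrist force passes 120 N, or if a joint passes its speed limit or range.

## Working session

There is one attempt and no reset: what is moved stays moved. The work goes in short steps, Python scripts to look and compute and a shell command to move; the robot and the scene stay as the last step left them, time stands still between calls to the robot, and variables do not carry over. Pictures are saved under pics/ and viewed, at most 10 in all, crops included, and the job is handed in when it is done.

```bash
ls; mkdir -p pics
python3 - <<'E'
from cell import bot
import cv2
s=bot.read_state();print({k:s[k] for k in('time','tcp_pos','orientation','contact_force','width')})
for n in('top','side'):
    c=bot.camera(n);cv2.imwrite(f'pics/{n}0.png',cv2.resize(c['frame'][:,:,::-1],(800,600),interpolation=cv2.INTER_CUBIC))
    print(n,c['K'],c['cam_to_world'].__repr__(),[k for k in c])
E
```

```text
pics
{'time': 0.0, 'tcp_pos': array([ 305.9153576 , -601.15684527,  225.64564537]), 'orientation': array([-2.33174646e-01,  9.72434537e-01,  7.67783650e-04, -2.59034149e-04]), 'contact_force': array([-0.68370821,  0.11232818, -0.18343013]), 'width': 87.62967982895711}
top [[420.18434216   0.         260.07616342]
 [  0.         420.18434216 193.57219108]
 [  0.           0.           1.        ]] array([[ 2.15029122e-02,  9.84045828e-01, -1.76610965e-01,
         4.73901464e+02],
       [-9.99288547e-01,  1.56798874e-02, -3.43007362e-02,
         2.13488750e+00],
       [-3.09842563e-02,  1.77222880e-01,  9.83682889e-01,
         8.82716124e+02],
       [ 0.00000000e+00,  0.00000000e+00,  0.00000000e+00,
         1.00000000e+00]]) ['frame', 'K', 'cam_to_world']
side [[372.77592444   0.         259.03619245]
 [  0.         372.77592444 194.12229372]
 [  0.           0.           1.        ]] array([[-8.25159108e-01,  3.95581597e-01, -4.03271183e-01,
         2.95355314e+02],
       [-5.64849923e-01, -5.68238872e-01,  5.98372082e-01,
         4.81552684e+02],
       [ 7.55062199e-03,  7.21539870e-01,  6.92331715e-01,
         6.01822619e+02],
       [ 0.00000000e+00,  0.00000000e+00,  0.00000000e+00,
         1.00000000e+00]]) ['frame', 'K', 'cam_to_world']
```

View pics/top0.png

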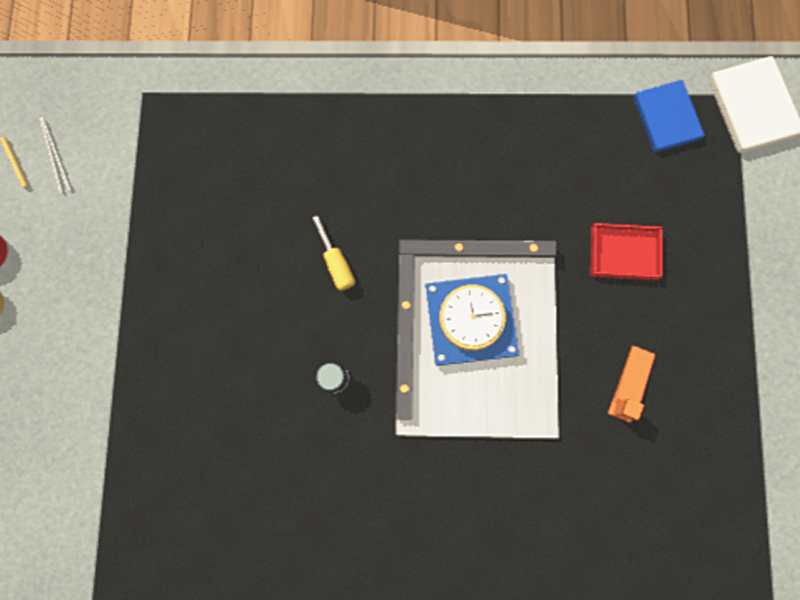

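View pics/side0.png

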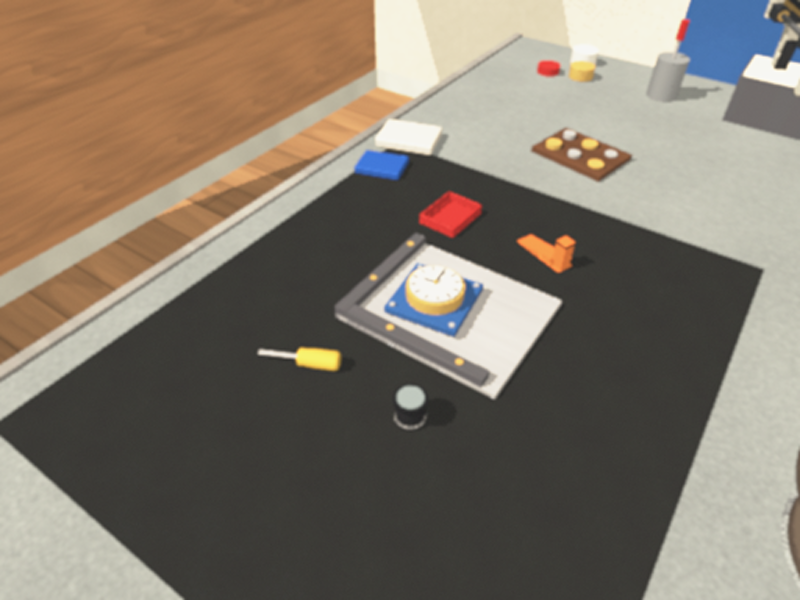

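The top view shows the plate at (396–559, 240–438), the clock at (472,320) yawed slightly, and the wedge on the right with its post at (628,408) and nose at (643,348). The side view agrees. Next I'll enlarge a crop.

```bash
cat > h.py <<'E'
import numpy as np,cv2
from cell import bot
def ray(c,px,z):
    K=c['K'];M=c['cam_to_world'];u,v=px
    d=M[:3,:3]@np.array([(u-K[0,2])/K[0,0],-(v-K[1,2])/K[1,1],-1]);o=M[:3,3]
    return (o+d*(z-o[2])/d[2])
def proj(c,P):
    K=c['K'];M=c['cam_to_world'];p=M[:3,:3].T@(np.array(P,float)-M[:3,3])
    return np.array([K[0,2]-K[0,0]*p[0]/p[2],K[1,2]+K[1,1]*p[1]/p[2]])
def crop(c,x,y,s,name,w=800,h=600):
    f=c['frame'][y:y+int(h/s),x:x+int(w/s),::-1]
    cv2.imwrite(f'pics/{name}.png',cv2.resize(f,(w,h),interpolation=cv2.INTER_CUBIC))
E
python3 - <<'E'
from h import *
import pickle
c=bot.camera('top');pickle.dump(c,open('top0.pkl','wb'))
crop(c,245,148,4,'crop0')
E
```

```text
(no output)
```

View pics/crop0.png

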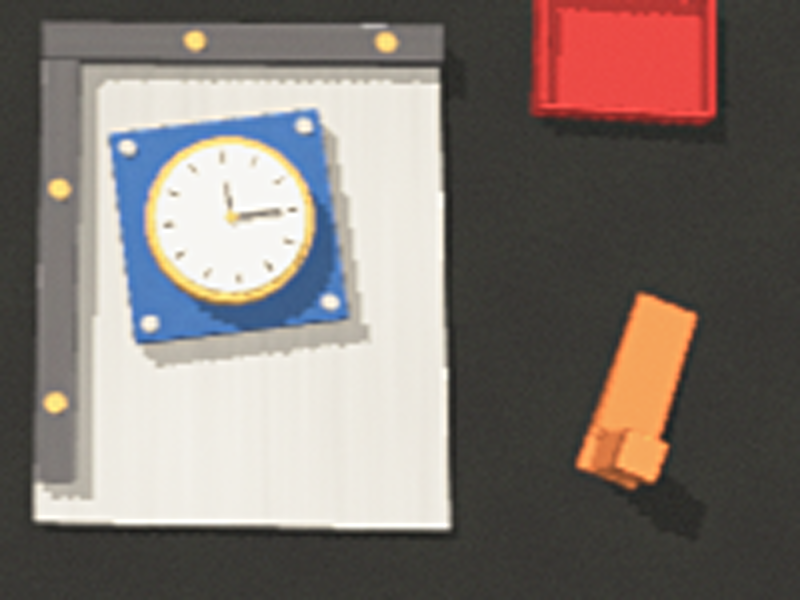

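Run:
```python
from h import *
import pickle
c=pickle.load(open('top0.pkl','rb'))
W=lambda p,z:ray(c,(245+p[0]/4-.375,148+p[1]/4-.375),z)[:2]
# plate frame fit: plate pts
pp=[((43,22),24,(110,110)),((444,25),24,(110,-100)),((79,60),24,(90,90)),((444,62),24,(90,-100)),((73,484),24,(-130,90)),((36,482),24,(-130,110)),((34,522),10,(-150,110)),((452,528),10,(-150,-100))]
def fit(A,B):
    A=np.array(A,float);B=np.array(B,float);a=A.mean(0);b=B.mean(0);X=A-a;Y=B-b
    th=np.arctan2((X[:,0]*Y[:,1]-X[:,1]*Y[:,0]).sum(),(X*Y).sum())
    R=np.array([[np.cos(th),-np.sin(th)],[np.sin(th),np.cos(th)]]);t=b-R@a
    return th,R,t,np.linalg.norm(A@R.T+t-B,axis=1)
th,R,t,e=fit([p[2] for p in pp],[W(p[0],p[1]) for p in pp]);print('plate',th,t,e.round(1))
q=[((110,133),(55,55)),((316,109),(55,-55)),((349,318),(-55,-55)),((137,342),(-55,55))]
tc,Rc,tt,e=fit([p[1] for p in q],[W(p[0],28) for p in q]);print('clock',tc,tt,e.round(1),'in plate',tc-th,R.T@(tt-t))
w=[((640,292),2,(85,15)),((697,314),2,(85,-15)),((622,427),50,(10,10)),((669,439),50,(10,-10)),((661,484),50,(-10,-10)),((612,470),50,(-10,10)),((576,468),0,(-10,15))]
tw,Rw,t2,e=fit([p[2] for p in w],[W(p[0],p[1]) for p in w]);print('wedge',tw,t2,e.round(1))
for n,p in(('flush c',(35,35)),('near mid',(-20,35)),('wedgegrip final',(-20+45-85,35))):print(n,R@p+t)
np.savez('fit.npz',th=th,R=R,t=t)
s=bot.read_state();from scipy.spatial.transform import Rotation as Q;print(Q.from_quat(s['orientation']).as_matrix().round(3))
# loupe, tray
print('loupe',ray(c,(330*.64,377*.64),42),'plate frame',R.T@(ray(c,(330*.64,377*.64),42)[:2]-t))
```

```text
plate 0.0063077257796601 [605.57633425 -66.78001083] [0.1 0.7 0.9 0.3 0.8 0.7 0.8 1.1]
clock 0.13872242300784246 [607.58819041 -53.70655715] [0.9 1.7 0.6 1.5] in plate 0.13241469722818236 [ 2.09427934 13.06050344]
wedge -0.3660136030182432 [ 494.23308673 -252.66644328] [0.9 1.5 3.2 2.4 3.  2.2 2. ]
flush c [640.35486904 -31.55993817]
near mid [585.35596319 -31.90686078]
wedgegrip final [545.35675893 -32.15916814]
[[-0.891 -0.454 -0.001]
 [-0.454  0.891  0.001]
 [ 0.     0.001 -1.   ]]
loupe [526.33563739 127.17341641  42.        ] plate frame [-78.01572355 194.44939407]
```

```bash
R='{"tx":0.0458,"ty":0.114,"az":-0.0493}'; python3 -m crank '[{"tx":0.0458,"ty":0.114,"az":-0.0493},{"tx":0.0458,"ty":0.114,"az":-0.0493},{"tx":0.0458,"ty":0.114,"az":-0.0493},{"tx":0.0458,"ty":0.114,"az":-0.0493},{"tx":0.0458,"ty":0.114,"az":-0.0493},{"tx":0.0458,"ty":0.114,"az":-0.0493},{"tx":0.0458,"ty":0.114,"az":-0.0493},{"tx":0.0458,"ty":0.114,"az":-0.0493},{"tx":0.0458,"ty":0.114,"az":-0.0493},{"tx":0.0458,"ty":0.114,"az":-0.0493},{"tx":0.0458,"ty":0.114,"az":-0.0493},{"tx":0.0458,"ty":0.114,"az":-0.0493}]' 0.5
```

```text
validation failed for argument at $[0]...
```

```bash
python3 -m crank '[{"tx":0.0458,"ty":0.114,"tz":0,"ax":0,"ay":0,"az":-0.0493},{"tx":0.0458,"ty":0.114,"tz":0,"ax":0,"ay":0,"az":-0.0493}]' 0.5; python3 -m crank --help | head -20
```

```text
time: 0.35
tcp_pos: [342.3, -509.8, 225.2]
orientation: [-0.193, 0.981, 0.001, -0.001]
contact_force: [2.2, 0.4, 1.1]
width: 76.7
gripper_force: 0.0invalid input: not JSON, or not a number
```

```bash
python3 -m crank '[{"tx":0.0458,"ty":0.114,"tz":0,"ax":0,"ay":0,"az":-0.0493},{"tx":0.0458,"ty":0.114,"tz":0,"ax":0,"ay":0,"az":-0.0493},{"tx":0.0458,"ty":0.114,"tz":0,"ax":0,"ay":0,"az":-0.0493},{"tx":0.0458,"ty":0.114,"tz":0,"ax":0,"ay":0,"az":-0.0493},{"tx":0.0458,"ty":0.114,"tz":0,"ax":0,"ay":0,"az":-0.0493},{"tx":0.0458,"ty":0.114,"tz":0,"ax":0,"ay":0,"az":-0.0493},{"tx":0.0458,"ty":0.114,"tz":0,"ax":0,"ay":0,"az":-0.0493},{"tx":0.0458,"ty":0.114,"tz":0,"ax":0,"ay":0,"az":-0.0493},{"tx":0.0458,"ty":0.114,"tz":0,"ax":0,"ay":0,"az":-0.0493},{"tx":0.0458,"ty":0.114,"tz":0,"ax":0,"ay":0,"az":-0.0493},{"tx":0,"ty":0,"tz":-0.02,"ax":0,"ay":0,"az":0},{"tx":0,"ty":0,"tz":0,"ax":0,"ay":0,"az":0}]'
```

```text
time: 1.55
tcp_pos: [525.4, -53.2, 217.3]
orientation: [-0.004, 1.0, -0.0, -0.001]
contact_force: [0.0, -1.5, 0.0]
width: 43.5
gripper_force: 0.0
```

```bash
python3 -m crank '[{"tx":0,"ty":0,"tz":-0.11,"ax":0,"ay":0,"az":0},{"tx":0,"ty":0,"tz":-0.11,"ax":0,"ay":0,"az":0},{"tx":0,"ty":0,"tz":-0.11,"ax":0,"ay":0,"az":0},{"tx":0,"ty":0,"tz":-0.1,"ax":0,"ay":0,"az":0},{"tx":0,"ty":0,"tz":-0.04,"ax":0,"ay":0,"az":0},{"tx":0,"ty":0,"tz":-0.03,"ax":0,"ay":0,"az":0},{"tx":0,"ty":0,"tz":0,"ax":0,"ay":0,"az":0},{"tx":0,"ty":0,"tz":0,"ax":0,"ay":0,"az":0}]'
python3 - <<'E'
from h import *
crop(bot.camera('wrist'),0,0,1.5625,'wrist1')
E
```

```text
time: 2.35
tcp_pos: [526.5, -54.8, 19.4]
orientation: [-0.003, 1.0, 0.0, 0.0]
contact_force: [0.2, 0.7, 0.9]
width: 43.7
gripper_force: 0.0
```

View pics/wrist1.png

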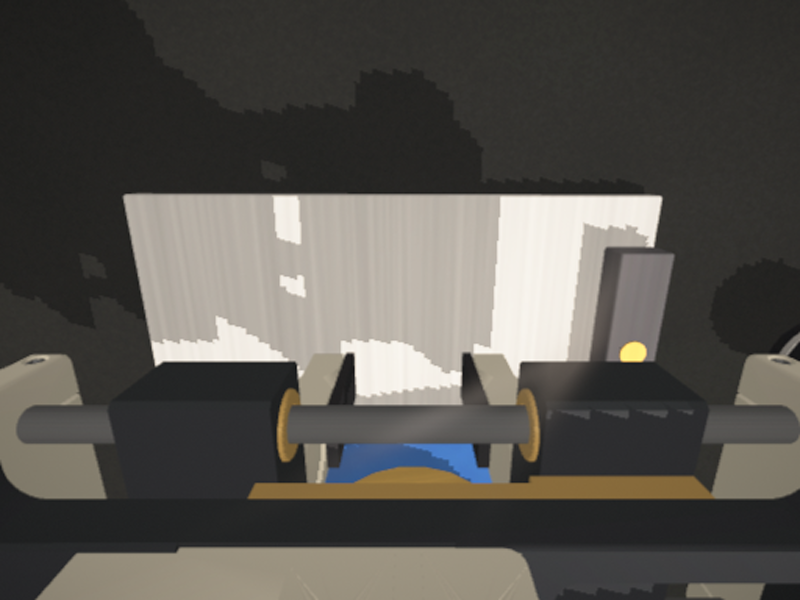

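The wrist view looks back towards the robot. Both fingers, (350,400) and (480,400), are just short of the blue carrier, with the left fence clear at (635,300). Pushing towards the far fence.

```bash
python3 -m crank '[{"tx":0.005,"ty":0,"tz":-0.005,"ax":0,"ay":0,"az":0},{"tx":0.01,"ty":0,"tz":0,"ax":0,"ay":0,"az":0},{"tx":0.01,"ty":0,"tz":0,"ax":0,"ay":0,"az":0},{"tx":0.01,"ty":0,"tz":0,"ax":0,"ay":0,"az":0},{"tx":0.01,"ty":0,"tz":0,"ax":0,"ay":0,"az":0},{"tx":0.01,"ty":0,"tz":0,"ax":0,"ay":0,"az":0},{"tx":0.01,"ty":0,"tz":0,"ax":0,"ay":0,"az":0}]'
python3 -m crank '[{"tx":0.01,"ty":0,"tz":0,"ax":0,"ay":0,"az":0},{"tx":0.01,"ty":0,"tz":0,"ax":0,"ay":0,"az":0},{"tx":0.01,"ty":0,"tz":0,"ax":0,"ay":0,"az":0},{"tx":0.01,"ty":0,"tz":0,"ax":0,"ay":0,"az":0},{"tx":0,"ty":0,"tz":0,"ax":0,"ay":0,"az":0}]'
```

```text
time: 3.1
tcp_pos: [550.6, -54.4, 16.4]
orientation: [-0.003, 1.0, -0.0, -0.002]
contact_force: [-6.6, 2.0, 3.8]
width: 44.2
gripper_force: 3.0
time: 3.6
tcp_pos: [567.2, -54.5, 16.3]
orientation: [-0.003, 1.0, -0.0, -0.001]
contact_force: [-5.6, -0.1, 2.9]
width: 43.7
gripper_force: 2.1
```

```bash
python3 -m crank '[{"tx":0.005,"ty":0,"tz":0,"ax":0,"ay":0,"az":0},{"tx":0.005,"ty":0,"tz":0,"ax":0,"ay":0,"az":0},{"tx":0.005,"ty":0,"tz":0,"ax":0,"ay":0,"az":0},{"tx":0,"ty":0,"tz":0,"ax":0,"ay":0,"az":0}]'; for i in 1 2; do python3 -m crank '[{"tx":0.003,"ty":0,"tz":0,"ax":0,"ay":0,"az":0},{"tx":0,"ty":0,"tz":0,"ax":0,"ay":0,"az":0}]' | grep -E 'tcp|cont'; done
```

```text
time: 4.0
tcp_pos: [573.3, -54.6, 16.3]
orientation: [-0.003, 1.0, -0.0, -0.001]
contact_force: [-4.1, -0.3, 1.7]
width: 43.7
gripper_force: 2.1
tcp_pos: [573.6, -54.6, 16.3]
contact_force: [-6.8, 1.2, 4.5]
tcp_pos: [573.6, -54.6, 16.2]
contact_force: [-10.6, 2.0, 8.7]
```

```bash
python3 -m crank '[{"tx":-0.02,"ty":0,"tz":0,"ax":0,"ay":0,"az":0},{"tx":-0.02,"ty":0,"tz":0.02,"ax":0,"ay":0,"az":0},{"tx":0,"ty":0,"tz":0.1,"ax":0,"ay":0,"az":0},{"tx":0,"ty":0,"tz":0.1,"ax":0,"ay":0,"az":0}]'; python3 -c "
from h import *
print(bot.read_state()['q'])"
```

```text
time: 4.8
tcp_pos: [560.0, -54.4, 105.6]
orientation: [-0.003, 1.0, -0.0, -0.0]
contact_force: [1.8, 0.0, 0.7]
width: 43.8
gripper_force: 0.0
[ 2.51251930e-01  2.85321486e-01 -3.97320965e-01  4.09387087e-04
 -8.88776814e-01 -1.81573656e+00]
```

```bash
python3 -m crank '[{"tx":0.0184,"ty":-0.0176,"tz":0,"ax":0,"ay":0,"az":0.182},{"tx":0.0184,"ty":-0.0176,"tz":0,"ax":0,"ay":0,"az":0.182},{"tx":0.0184,"ty":-0.0176,"tz":0,"ax":0,"ay":0,"az":0.182},{"tx":0.0184,"ty":-0.0176,"tz":0,"ax":0,"ay":0,"az":0.182},{"tx":0.0184,"ty":-0.0176,"tz":0,"ax":0,"ay":0,"az":0.182},{"tx":0.0184,"ty":-0.0176,"tz":0,"ax":0,"ay":0,"az":0.182},{"tx":0.0184,"ty":-0.0176,"tz":0,"ax":0,"ay":0,"az":0.182},{"tx":0.0184,"ty":-0.0176,"tz":0,"ax":0,"ay":0,"az":0.182},{"tx":0.0184,"ty":-0.0176,"tz":0,"ax":0,"ay":0,"az":0.182},{"tx":0.0184,"ty":-0.0176,"tz":0,"ax":0,"ay":0,"az":0.182},{"tx":0.0184,"ty":-0.0176,"tz":0,"ax":0,"ay":0,"az":0.180},{"tx":0,"ty":0,"tz":0,"ax":0,"ay":0,"az":0}]'
python3 - <<'E'
from h import *
c=bot.camera('side');crop(c,195,120,4,'side1')
E
```

```text
time: 6.0
tcp_pos: [642.4, -132.3, 105.3]
orientation: [0.71, -0.704, 0.001, -0.001]
contact_force: [0.0, 0.7, 0.2]
width: 43.6
gripper_force: 0.0
```

View pics/side1.png

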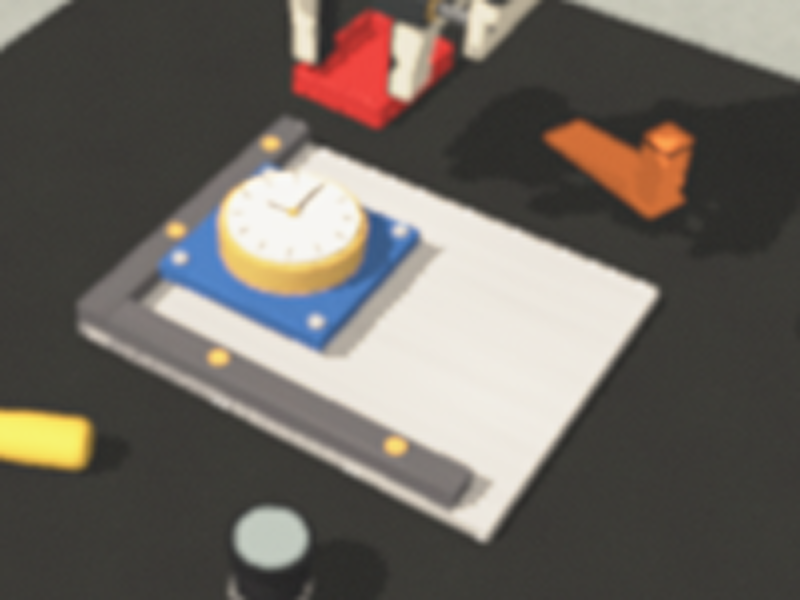

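The clock at (300,230) is flush against the far fence, with a gap to the left fence. The fingers are right of it, clear of the tray. Lowering, then pushing left.

```bash
python3 -m crank '[{"tx":0,"ty":0,"tz":-0.08,"ax":0,"ay":0,"az":0},{"tx":0,"ty":0,"tz":-0.08,"ax":0,"ay":0,"az":0},{"tx":0,"ty":0,"tz":-0.04,"ax":0,"ay":0,"az":0},{"tx":0,"ty":0,"tz":-0.02,"ax":0,"ay":0,"az":0},{"tx":0,"ty":0,"tz":0,"ax":0,"ay":0,"az":0},{"tx":0,"ty":0.01,"tz":0,"ax":0,"ay":0,"az":0},{"tx":0,"ty":0.01,"tz":0,"ax":0,"ay":0,"az":0},{"tx":0,"ty":0,"tz":0,"ax":0,"ay":0,"az":0}]'; python3 -m crank '[{"tx":0,"ty":0.01,"tz":0,"ax":0,"ay":0,"az":0},{"tx":0,"ty":0.01,"tz":0,"ax":0,"ay":0,"az":0},{"tx":0,"ty":0.01,"tz":0,"ax":0,"ay":0,"az":0},{"tx":0,"ty":0.01,"tz":0,"ax":0,"ay":0,"az":0},{"tx":0,"ty":0.005,"tz":0,"ax":0,"ay":0,"az":0},{"tx":0,"ty":0,"tz":0,"ax":0,"ay":0,"az":0}]'
```

```text
time: 6.85
tcp_pos: [642.1, -123.2, 17.8]
orientation: [0.709, -0.705, 0.001, -0.001]
contact_force: [0.6, 0.1, 0.5]
width: 43.6
gripper_force: 0.0
time: 7.45
tcp_pos: [642.1, -106.0, 17.6]
orientation: [0.709, -0.705, 0.001, -0.0]
contact_force: [0.7, -4.7, 2.6]
width: 43.7
gripper_force: 2.2
```

```bash
for i in 1 2 3; do python3 -m crank '[{"tx":0,"ty":0.005,"tz":0,"ax":0,"ay":0,"az":0},{"tx":0,"ty":0,"tz":0,"ax":0,"ay":0,"az":0}]' | grep -E 'tcp|cont'; done
```

```text
tcp_pos: [642.0, -104.2, 17.5]
contact_force: [0.0, -5.4, 4.6]
tcp_pos: [642.0, -102.3, 17.4]
contact_force: [0.3, -5.8, 5.1]
tcp_pos: [641.9, -100.3, 17.4]
contact_force: [0.7, -6.3, 4.6]
```

```bash
for i in 1 2 3; do python3 -m crank '[{"tx":0,"ty":0.004,"tz":0,"ax":0,"ay":0,"az":0},{"tx":0,"ty":0,"tz":0,"ax":0,"ay":0,"az":0}]' | grep -E 'tcp|cont'; done
```

```text
tcp_pos: [641.9, -98.8, 17.4]
contact_force: [0.4, -4.9, 5.2]
tcp_pos: [641.9, -97.2, 17.5]
contact_force: [0.4, -6.6, 4.9]
tcp_pos: [641.7, -96.6, 17.5]
contact_force: [0.1, -10.7, 4.3]
```

```bash
python3 -m crank '[{"tx":0,"ty":0.004,"tz":0,"ax":0,"ay":0,"az":0},{"tx":0,"ty":0,"tz":0,"ax":0,"ay":0,"az":0}]' | grep -E 'tcp|cont'; python3 -m crank '[{"tx":0,"ty":-0.02,"tz":0,"ax":0,"ay":0,"az":0},{"tx":0,"ty":-0.03,"tz":0,"ax":0,"ay":0,"az":0},{"tx":0,"ty":-0.03,"tz":0.05,"ax":0,"ay":0,"az":0},{"tx":0,"ty":0,"tz":0.1,"ax":0,"ay":0,"az":0},{"tx":0,"ty":0,"tz":0.1,"ax":0,"ay":0,"az":0},{"tx":0,"ty":0,"tz":0,"ax":0,"ay":0,"az":0}]'
python3 - <<'E'
from h import *
c=bot.camera('side');
f=c['frame'][148:248,205:335,::-1]
cv2.imwrite('pics/side2.png',cv2.resize(f,(780,600),interpolation=cv2.INTER_CUBIC))
# wedge check: measured geometry projected to the side view
E
```

```text
tcp_pos: [641.6, -96.5, 17.5]
contact_force: [1.5, -17.9, 4.1]
time: 9.45
tcp_pos: [645.0, -125.7, 122.8]
orientation: [0.71, -0.705, 0.003, -0.003]
contact_force: [0.1, 0.1, 0.2]
width: 43.4
gripper_force: 0.0
```

View pics/side2.png

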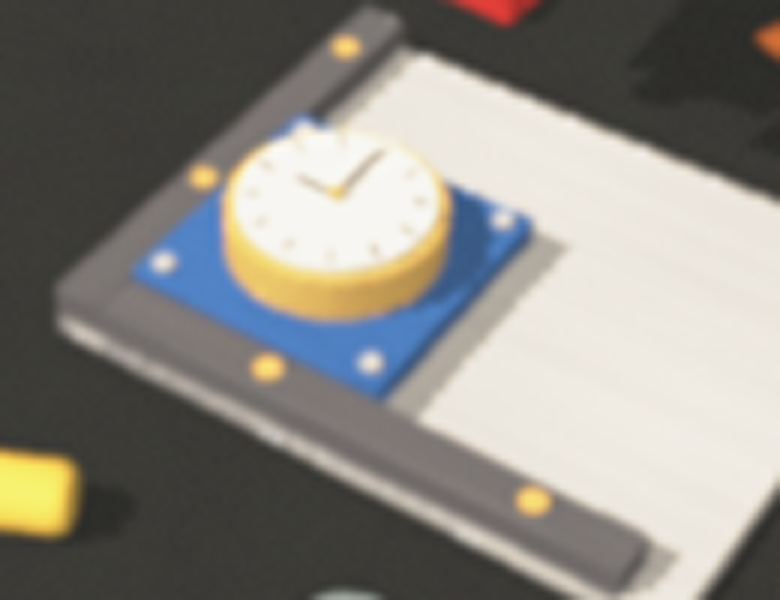

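The clock at (330,260) sits in the corner with no visible gap at either fence. Refining the wedge numbers before approaching.

Run:
```python
from h import *
import pickle
c=pickle.load(open('top0.pkl','rb'))
W=lambda p,z:ray(c,(245+p[0]/4-.375,148+p[1]/4-.375),z)[:2]
f=c['frame'][215:272,385:425].astype(int)
P=[W(p,50) for p in((622,427),(669,439),(661,484),(612,470))]
g=np.mean(P,0);n=(W((640,292),2)+W((697,314),2))/2
print('post',g,np.round(P,1).tolist(),'nose',n,'len',np.hypot(*(n-g)),np.arctan2(*(n-g)[::-1]))
print('now',bot.read_state()['tcp_pos'])
```

```text
post [ 494.46653546 -252.31688146] [[507.7, -243.7], [502.4, -266.1], [480.8, -261.3], [487.0, -238.2]] nose [ 574.07506603 -284.16745012] len 85.7436695218408 -0.3805838706920338
now [ 643.33450568 -125.34558567  119.85760902]
```

```bash
python3 -m crank '[{"tx":-0.0411,"ty":-0.0353,"tz":0,"ax":0,"ay":0,"az":0.168},{"tx":-0.0411,"ty":-0.0353,"tz":0,"ax":0,"ay":0,"az":0.168},{"tx":-0.0411,"ty":-0.0353,"tz":0,"ax":0,"ay":0,"az":0.168},{"tx":-0.0411,"ty":-0.0353,"tz":0,"ax":0,"ay":0,"az":0.168},{"tx":-0.0411,"ty":-0.0353,"tz":0,"ax":0,"ay":0,"az":0.168},{"tx":-0.0411,"ty":-0.0353,"tz":0,"ax":0,"ay":0,"az":0.168},{"tx":-0.0411,"ty":-0.0353,"tz":0,"ax":0,"ay":0,"az":0.168},{"tx":-0.0411,"ty":-0.0353,"tz":0,"ax":0,"ay":0,"az":0.168},{"tx":-0.0411,"ty":-0.0353,"tz":0,"ax":0,"ay":0,"az":0.168},{"tx":0,"ty":0,"tz":0,"ax":0,"ay":0,"az":0},{"tx":0,"ty":0,"tz":0,"ax":0,"ay":0,"az":0}]' 1
python3 - <<'E'
from h import *
s=bot.read_state();x,y=s['orientation'][:2];print(np.degrees(np.arctan2(y*y-x*x,2*x*y)),s['tcp_pos'],s['q'][5])
E
```

```text
time: 10.6
tcp_pos: [492.9, -252.5, 115.9]
orientation: [0.982, -0.189, -0.0, -0.0]
contact_force: [0.6, -0.4, -0.3]
width: 87.8
gripper_force: 0.0
-111.77433845933491 [ 492.94912127 -252.53068713  115.92672636] 1.3112179380871853
```

```bash
python3 -m crank '[{"tx":0.003,"ty":0,"tz":-0.1,"ax":0,"ay":0,"az":0},{"tx":0,"ty":0,"tz":-0.1,"ax":0,"ay":0,"az":0},{"tx":0,"ty":0,"tz":-0.047,"ax":0,"ay":0,"az":0},{"tx":0,"ty":0,"tz":0,"ax":0,"ay":0,"az":0},{"tx":0,"ty":0,"tz":0,"ax":0,"ay":0,"az":0}]'; python3 -m crank '[{"tx":0,"ty":0,"tz":0,"ax":0,"ay":0,"az":0},{"tx":0,"ty":0,"tz":0,"ax":0,"ay":0,"az":0},{"tx":0,"ty":0,"tz":0,"ax":0,"ay":0,"az":0},{"tx":0,"ty":0,"tz":0,"ax":0,"ay":0,"az":0},{"tx":0,"ty":0,"tz":0,"ax":0,"ay":0,"az":0},{"tx":0,"ty":0,"tz":0,"ax":0,"ay":0,"az":0},{"tx":0,"ty":0,"tz":0,"ax":0,"ay":0,"az":0},{"tx":0,"ty":0,"tz":0,"ax":0,"ay":0,"az":0}]' 0 40
```

```text
time: 11.1
tcp_pos: [495.2, -252.2, 17.7]
orientation: [0.982, -0.188, -0.0, 0.0]
contact_force: [0.7, 0.0, 0.7]
width: 87.6
gripper_force: 0.0
time: 11.9
tcp_pos: [494.6, -252.5, 17.8]
orientation: [0.982, -0.187, -0.0, 0.0]
contact_force: [0.2, 0.2, 0.5]
width: 29.5
gripper_force: 0.0
```

```bash
python3 -m crank '[{"tx":0,"ty":0,"tz":0,"ax":0,"ay":0,"az":0},{"tx":0,"ty":0,"tz":0,"ax":0,"ay":0,"az":0},{"tx":0,"ty":0,"tz":0,"ax":0,"ay":0,"az":0},{"tx":0,"ty":0,"tz":0,"ax":0,"ay":0,"az":0}]'; python3 -m crank '[{"tx":0,"ty":0,"tz":0.05,"ax":0,"ay":0,"az":0},{"tx":0,"ty":0,"tz":0.05,"ax":0,"ay":0,"az":0},{"tx":0,"ty":0,"tz":0,"ax":0,"ay":0,"az":0}]'
```

```text
time: 12.3
tcp_pos: [494.6, -252.5, 17.7]
orientation: [0.982, -0.187, -0.0, -0.0]
contact_force: [-0.9, -0.1, -1.1]
width: 19.7
gripper_force: 40.0
time: 12.6
tcp_pos: [496.3, -252.9, 60.2]
orientation: [0.982, -0.187, 0.002, 0.0]
contact_force: [1.4, 0.4, -1.7]
width: 19.7
gripper_force: 40.0
```

```bash
python3 -m crank '[{"tx":-0.004,"ty":0.0788,"tz":0,"ax":0,"ay":0,"az":0.0697},{"tx":-0.004,"ty":0.0788,"tz":0,"ax":0,"ay":0,"az":0.0697},{"tx":-0.004,"ty":0.0788,"tz":0,"ax":0,"ay":0,"az":0.0697},{"tx":-0.004,"ty":0.0788,"tz":0,"ax":0,"ay":0,"az":0.0697},{"tx":-0.004,"ty":0.0788,"tz":0,"ax":0,"ay":0,"az":0.0697},{"tx":-0.004,"ty":0.0788,"tz":0,"ax":0,"ay":0,"az":0.0697},{"tx":-0.004,"ty":0.0788,"tz":0,"ax":0,"ay":0,"az":0.0697},{"tx":0,"ty":0,"tz":0,"ax":0,"ay":0,"az":0},{"tx":0,"ty":0,"tz":0,"ax":0,"ay":0,"az":0}]'
python3 - <<'E'
from h import *
s=bot.read_state();x,y=s['orientation'][:2];print(np.degrees(np.arctan2(y*y-x*x,2*x*y))+180,s['tcp_pos'])
c=bot.camera('side')
f=c['frame'][140:260,210:370,::-1]
cv2.imwrite('pics/side3.png',cv2.resize(f,(800,600),interpolation=cv2.INTER_CUBIC))
E
```

```text
time: 13.5
tcp_pos: [483.0, -31.3, 57.4]
orientation: [1.0, 0.004, -0.0, 0.0]
contact_force: [-0.4, 0.4, -1.2]
width: 19.7
gripper_force: 40.0
90.42151763405455 [483.02612476 -31.26715462  57.39900001]
```

View pics/side3.png

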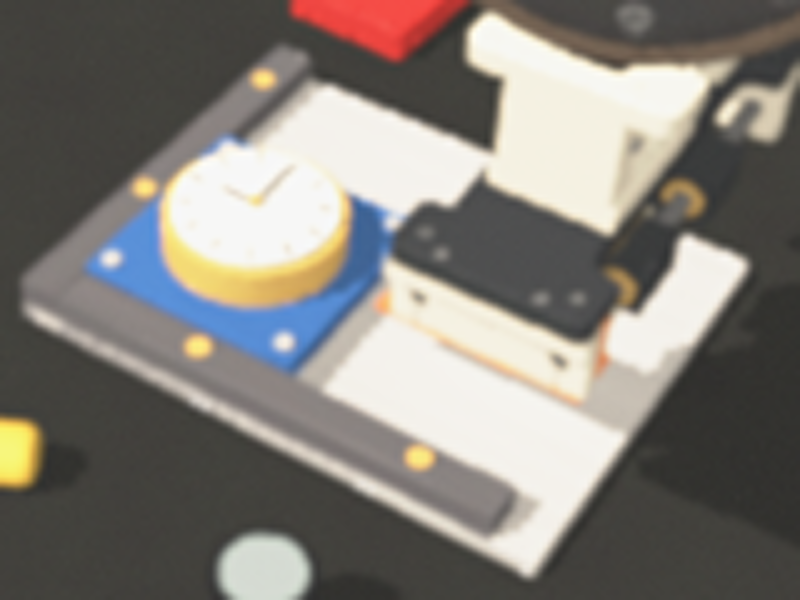

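The wedge is held level, its nose around (385,300), just short of the clock's near edge. Lowering it onto the plate.

```bash
python3 -m crank '[{"tx":0,"ty":-0.002,"tz":-0.03,"ax":0,"ay":0,"az":0},{"tx":0,"ty":0,"tz":-0.025,"ax":0,"ay":0,"az":0},{"tx":0,"ty":0,"tz":-0.012,"ax":0,"ay":0,"az":0},{"tx":0,"ty":0,"tz":0,"ax":0,"ay":0,"az":0},{"tx":0,"ty":0,"tz":0,"ax":0,"ay":0,"az":0}]'|grep -E 'tcp|cont';  for i in 1 2 3; do python3 -m crank '[{"tx":0,"ty":0,"tz":-0.002,"ax":0,"ay":0,"az":0},{"tx":0,"ty":0,"tz":0,"ax":0,"ay":0,"az":0}]' | grep -E 'tcp|cont'; done
```

```text
tcp_pos: [483.4, -33.0, 30.9]
contact_force: [1.4, 0.7, -1.0]
tcp_pos: [483.6, -32.6, 30.4]
contact_force: [0.5, -0.1, -1.1]
tcp_pos: [483.4, -32.6, 29.5]
contact_force: [0.5, 0.1, -1.1]
tcp_pos: [483.3, -32.6, 28.5]
contact_force: [0.9, -0.1, -0.3]
```

```bash
for i in 1 2; do python3 -m crank '[{"tx":0,"ty":0,"tz":-0.002,"ax":0,"ay":0,"az":0},{"tx":0,"ty":0,"tz":0,"ax":0,"ay":0,"az":0}]' | grep -E 'tcp|cont'; done
python3 -m crank '[{"tx":0.01,"ty":0,"tz":0,"ax":0,"ay":0,"az":0},{"tx":0.01,"ty":0,"tz":0,"ax":0,"ay":0,"az":0},{"tx":0.01,"ty":0,"tz":0,"ax":0,"ay":0,"az":0},{"tx":0.01,"ty":0,"tz":0,"ax":0,"ay":0,"az":0},{"tx":0.01,"ty":0,"tz":0,"ax":0,"ay":0,"az":0},{"tx":0.01,"ty":0,"tz":0,"ax":0,"ay":0,"az":0},{"tx":0.01,"ty":0,"tz":0,"ax":0,"ay":0,"az":0},{"tx":0.01,"ty":0,"tz":0,"ax":0,"ay":0,"az":0},{"tx":0,"ty":0,"tz":0,"ax":0,"ay":0,"az":0}]' | grep -E 'tcp|cont'
```

```text
tcp_pos: [483.4, -32.6, 27.7]
contact_force: [-0.7, 0.8, -1.1]
tcp_pos: [483.4, -32.6, 27.6]
contact_force: [-3.7, 0.7, 9.8]
tcp_pos: [511.8, -34.0, 27.5]
contact_force: [-13.0, -2.2, 21.8]
```

```bash
python3 -m crank '[{"tx":0,"ty":0,"tz":0.002,"ax":0,"ay":0,"az":0},{"tx":0,"ty":0,"tz":0,"ax":0,"ay":0,"az":0}]' | grep -E 'tcp|cont'
python3 -m crank '[{"tx":0.01,"ty":0.001,"tz":0,"ax":0,"ay":0,"az":0},{"tx":0.01,"ty":0.001,"tz":0,"ax":0,"ay":0,"az":0},{"tx":0,"ty":0,"tz":0,"ax":0,"ay":0,"az":0}]' | grep -E 'tcp|cont'
python3 - <<'E'
from h import *
s=bot.read_state();x,y=s['orientation'][:2];print(np.degrees(np.arctan2(y*y-x*x,2*x*y))+180,s['tcp_pos'],s['orientation'])
E
```

```text
tcp_pos: [515.7, -32.6, 28.0]
contact_force: [0.9, -0.5, -1.3]
tcp_pos: [524.4, -31.6, 27.6]
contact_force: [2.2, 0.4, -1.4]
90.35948646608911 [524.38054355 -31.6419459   27.62029073] [9.99995049e-01 3.13710598e-03 2.47046758e-04 1.89951973e-05]
```

```bash
for i in 1 2 3 4 5; do python3 -m crank '[{"tx":0.004,"ty":0,"tz":0,"ax":0,"ay":0,"az":0},{"tx":0.004,"ty":0,"tz":0,"ax":0,"ay":0,"az":0},{"tx":0,"ty":0,"tz":0,"ax":0,"ay":0,"az":0}]' | grep -E 'tcp|cont'; done
```

```text
tcp_pos: [525.8, -32.0, 27.6]
contact_force: [-4.6, 1.1, 3.1]
tcp_pos: [527.0, -32.3, 27.6]
contact_force: [-12.3, 2.4, 11.2]
tcp_pos: [529.5, -32.7, 27.6]
contact_force: [-13.6, 0.2, 13.4]
tcp_pos: [532.4, -32.9, 27.6]
contact_force: [-14.3, 0.5, 14.1]
tcp_pos: [535.8, -32.9, 27.6]
contact_force: [-12.3, -0.3, 13.4]
```

```bash
for i in 1 2 ; do python3 -m crank '[{"tx":0.004,"ty":0,"tz":0,"ax":0,"ay":0,"az":0},{"tx":0.004,"ty":0,"tz":0,"ax":0,"ay":0,"az":0},{"tx":0,"ty":0,"tz":0,"ax":0,"ay":0,"az":0}]' | grep -E 'tcp|cont'; done
python3 -m crank '[{"tx":0.002,"ty":0,"tz":0,"ax":0,"ay":0,"az":0},{"tx":0,"ty":0,"tz":0,"ax":0,"ay":0,"az":0}]' | grep -E 'tcp|cont'
python3 - <<'E'
from h import *
c=bot.camera('side')
f=c['frame'][150:240,205:325,::-1]
cv2.imwrite('pics/side4.png',cv2.resize(f,(800,600),interpolation=cv2.INTER_CUBIC))
E
```

```text
tcp_pos: [539.0, -33.0, 27.6]
contact_force: [-13.2, -0.7, 13.9]
tcp_pos: [542.3, -32.9, 27.6]
contact_force: [-13.0, -1.1, 13.2]
tcp_pos: [542.6, -32.9, 27.6]
contact_force: [-14.9, -1.0, 15.8]
```

View pics/side4.png

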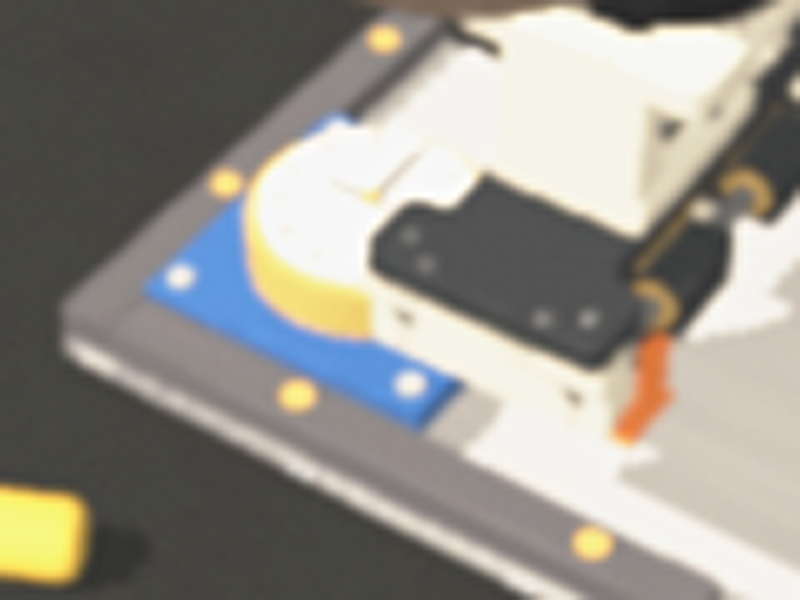

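The view shows the clock still in the corner at (300,270), with the gripper clear of it and the wedge under its near edge. I'll push the last bit, then measure the lift by tracking the carrier's rivets against the pre-lift picture.

```bash
python3 -m crank '[{"tx":0.003,"ty":0,"tz":0,"ax":0,"ay":0,"az":0},{"tx":0.003,"ty":0,"tz":0,"ax":0,"ay":0,"az":0},{"tx":0,"ty":0,"tz":0,"ax":0,"ay":0,"az":0},{"tx":0,"ty":0,"tz":0,"ax":0,"ay":0,"az":0}]' | grep -E 'tcp|cont'
cat > lift.py <<'E'
from h import *
d=np.load('fit.npz');R,t=d['R'],d['t']
c=bot.camera('side')
old=cv2.imread('pics/side2.png')
new=cv2.resize(c['frame'][148:248,205:335,::-1].copy(),(780,600),interpolation=cv2.INTER_CUBIC)
w=lambda p,z:np.r_[R@np.array(p,float)+t,z]
for n,(u,v),q in(('nearleft',(370,362),(-9,79)),('farleft',(163,262),(79,79)),('fence bolt',(268,368),None),('fence bolt2',(533,500),None)):
    r=16;T=old[v-r:v+r,u-r:u+r];S=new[v-r-14:v+r+14,u-r-14:u+r+14]
    m=cv2.matchTemplate(S,T,cv2.TM_CCOEFF_NORMED);_,mx,_,l=cv2.minMaxLoc(m)
    print(n,'shift px native',((l[0]-14)/6,(l[1]-14)/6),round(mx,3), (proj(c,w(q,32))-proj(c,w(q,28)))/4 if q else '')
E
python3 lift.py
```

```text
tcp_pos: [545.4, -32.9, 27.6]
contact_force: [-12.7, -0.6, 12.9]
nearleft shift px native (-0.16666666666666666, -0.8333333333333334) 0.979 [ 0.008663   -0.32614139]
farleft shift px native (-0.16666666666666666, -0.16666666666666666) 0.993 [-0.01902191 -0.32564526]
fence bolt shift px native (0.0, 0.0) 0.982 
fence bolt2 shift px native (0.0, 0.0) 0.973
```

```bash
python3 -m crank '[{"tx":0.003,"ty":0,"tz":0,"ax":0,"ay":0,"az":0},{"tx":0,"ty":0,"tz":0,"ax":0,"ay":0,"az":0},{"tx":0,"ty":0,"tz":0,"ax":0,"ay":0,"az":0},{"tx":0,"ty":0,"tz":0,"ax":0,"ay":0,"az":0},{"tx":0,"ty":0,"tz":0,"ax":0,"ay":0,"az":0}]'; python3 lift.py
python3 - <<'E'
from h import *
c=bot.camera('top');crop(c,245,148,4,'top9')
E
```

```text
time: 19.75
tcp_pos: [546.5, -32.9, 27.5]
orientation: [1.0, 0.003, -0.003, 0.001]
contact_force: [-13.2, -0.9, 13.4]
width: 19.7
gripper_force: 40.0
nearleft shift px native (-0.16666666666666666, -1.0) 0.978 [ 0.008663   -0.32614139]
farleft shift px native (-0.16666666666666666, -0.16666666666666666) 0.993 [-0.01902191 -0.32564526]
fence bolt shift px native (0.0, 0.0) 0.982 
fence bolt2 shift px native (0.0, 0.0) 0.972
```

View pics/top9.png

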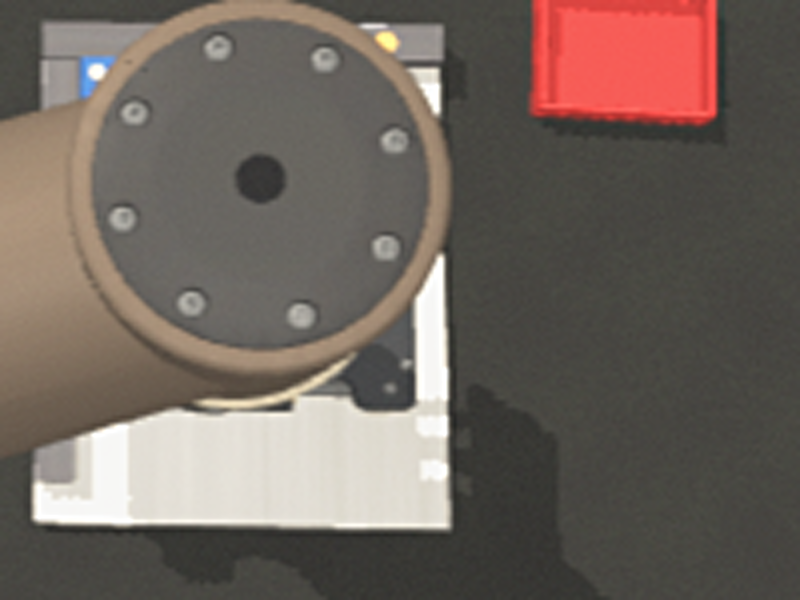

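The clock's far-left corner shows at (80,60), exactly at the fence's inner corner. The tray hasn't moved, and the front of the clock is up about 3 mm. Handing in.

```bash
python3 -c "
from cell import bot
print(bot.hand_in())"
```

```text
the job is handed in; nothing more can be done
None
```

I handed the job in at about 20 s: the clock sits flush in the fence corner, its robot-side edge is raised about 3 mm (left side measured by camera; the right foot was hidden from view), and the gripper is still holding the wedge there.

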